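# Release a carton from a spring-gated dispenser and put it in the desk tray

## Task

Get the longer, taller carton out of its sloping dispenser: pull the black knob of that dispenser's spring-loaded gate straight up to its stop, keep it there until the carton has slid down into the catch tray, and lead the gate back down until it is fully shut, without letting it snap. Then take the carton from the catch tray and set it down gently, flat and right way up, inside the low black tray on the desk, its long side along the tray's. Leave the other dispenser with its shorter carton, and the standing glue stick, as they are.

Things in the scene. Friction and masses are not known exactly. Their poses are not given: they have to be found in the camera images.
- long_carton: Small supply carton, white and blue, closed and rigid: 55 (x) x 120 (y) x 40 (z) mm, about 0.12 kg. Origin at the centre of its underside, z up through its top. It starts lying on a dispenser's slope, leaning against the gate, its y axis pointing down the lane.
- short_carton: Box of staples, red and white: 42 (x) x 88 (y) x 27 (z) mm, origin at the centre of its underside; lies in the other dispenser. To be left alone.
- dispenser_long: Grey gravity dispenser, dark gate posts, fixed; 86 mm wide, 326 long. Origin on the desk under the gate's middle; x points up the slope to the back, y across. A slippery 30 degree lane, 68 mm clear, comes down towards -x. Gate posts and bridge 96 mm high, lane's back end 150. Holds the longer carton; may be the left or the right one.
- dispenser_short: The same kind of dispenser, identical in shape and size, holding the shorter carton. To be left alone.
- gate_long (a joint): Height in m of that dispenser's gate: 0 shut, 0.055 at its upper stop. A plate sliding straight up; a spring draws it down with 5 N when shut to 10 N at the stop, plus 1.5 N weight and light damping; let go, it falls shut. With the gate at its stop the carton slides out by itself within about a second and rests level in the catch tray.
- gate_long_knob (a point): Centre of the round black knob on top of that gate; moves with the gate, 123 mm above the desk when shut. The knob is 30 mm high, 25 mm in diameter over its lower two thirds with a 30 mm wide rim at its top; 12 mm of free stem lies between it and the bridge below.
- dispenser_long_catch (a point): Middle of the floor of the level catch tray at the foot of that lane, 6 mm above the desk, 101 mm in front of the gate. The tray is 142 mm long and 68 mm wide inside; side walls 16 mm, front wall 18 mm high over the desk.
- gate_short (a joint): The other dispenser's gate, the same mechanism, shut at 0. To be left shut.
- gate_short_knob (a point): Centre of the other gate's knob.
- desk_tray: Low open black desk tray, fixed, 164 (x) x 100 (y) x 18 (z) mm outside, walls 4 mm, floor 4 mm thick. Origin on the desk under its centre, long side along x.
- glue_stick: Glue stick standing on the desk, 28 mm in diameter, 94 mm high, origin at the centre of its foot. A bystander.

How it is judged (in metres and radians):
On the way, in this order (a step that is already met when the one before it is completed fails the run):
1. the long carton's gate is pulled up to its stop (52 of 55 mm or more) for 0.2 s (value of joint gate_long above 0.052 m), for 0.2 s.
2. the gate is shut again (within 4 mm) with the carton lying in the catch tray (value of joint gate_long below 0.004 m and horizontal distance between long_carton and dispenser_long_catch below 0.03 m and height (world z) of long_carton below 0.014 m), for 0.1 s.
At the end, for the whole second after the job is handed in: The longer carton lies released and at rest inside the desk tray: centre within 28 mm along and 30 mm across of the tray's centre, underside on the tray floor (origin below 9 mm), right way up (tilt under 0.08 rad), long side within 0.35 rad of the tray's. Both gates are shut (within 4 mm) (x of long_carton in the frame of desk_tray between -0.028 and 0.028 m and y of long_carton in the frame of desk_tray between -0.03 and 0.03 m and height (world z) of long_carton below 0.009 m and angle between long_carton's own z axis and vertical below 0.08 rad and angle between the y axis of long_carton and the x axis of desk_tray, either way round below 0.35 rad and linear speed of long_carton below 0.02 m/s and value of joint each of gate_long, gate_short below 0.004 m); the robot touches nothing.
It fails at once if the gate is let snap shut (moves down faster than 0.6 m/s) (velocity of joint gate_long below -0.6 m/s).
It fails at once if the carton is dropped into the desk tray (faster than 0.5 m/s less than 30 mm above the desk, over the tray) (horizontal distance between long_carton and desk_tray below 0.07 m and height (world z) of long_carton below 0.03 m and linear speed of long_carton above 0.5 m/s).
It fails at once if the other dispenser's gate is lifted more than 15 mm (value of joint gate_short above 0.015 m).
It fails at once if the shorter carton is moved more than 20 mm (distance of short_carton from where it was at the start of the episode above 0.02 m).
It fails at once if the glue stick is moved more than 30 mm (distance of glue_stick from where it was at the start of the episode above 0.03 m).
It also fails if it takes over 48 s, if anything falls off the work surface, if the arm or the gripper's body presses on something with over 40 N, if the wrist force passes 120 N, or if a joint passes its speed limit or range.

## Robot

A 6-joint arm with a two-finger parallel gripper is mounted at the origin on the work surface; the furniture and walls round the work are solid. World frame = base frame: x ahead of the robot, y to its left, z up, the work surface at z = 0. Lengths are in m, angles in degrees, forces in N, time in s.
With the tool pointing down it reaches from about 0.275 to 0.85 m from the base axis. Payload 5.2 kg.
Tool frame: the origin (TCP) lies at the very end of the fingers, on their centre line; the grasp point (between the pads) lies 19 mm behind it; z points along the fingers, y is the line along which they close (so a half turn about z gives the same grasp; the last joint's range is limited). The gripper opens to 85 mm and grips with 20 to 120 N. Pads are 22 mm wide; open, the fingers measure 114 mm over their backs; the gripper's body (76 mm by 85 mm) begins 54 mm behind the grasp point. The pads swing forward as they close: fully open they stand 13 mm farther back than shut.
Start: joints at [62.005, 14.817, 87.949, -0, 77.235, -11.62], TCP at [0.155, 0.528, 0.231] pointing down, gripper open.
Joint ranges: [-179.93, 179.93], [-52.35, 119.4], [10.71, 147.94], [-69.91, 249.91], [12.55, 155.21], [-178.61, 178.61]. Speed limits (degrees/s): [147.25, 147.25, 180, 180, 180, 180].

## Interface

Orientations are given as [roll, pitch, yaw] about the fixed x, y, z axes, in that order (R = Rz(yaw) Ry(pitch) Rx(roll)).
In Python, from cell import arm, viewer gives the robot as it stands.
- The arm moves only by the shell command python3 -m creep 'ROWS'. ROWS is JSON, a list of rows, each a list of 7 numbers: the opening, from -1 (shut) to 1 (fully open), then the shift along the tool's x, y, z in units of 60 mm (1.0 is 60 mm), then the turn, a rotation vector about the tool's x, y, z in units of 6 degrees (1.0 is 6 degrees). A call has exactly 5 rows; each row is the pose to reach, as a shift and turn from the pose commanded when the call began, along the tool's axes at that moment; what a row does not reach only later rows make up. A row lasts 1/8 s, in which the tool goes at most 62.5 mm and 10.7 degrees, less where a joint would pass 70% of its speed; a pose out of reach is approached as far as the arm can. A call with a gripper value outside its range is refused whole. The fingers move at their own pace and stop on an object; the grip force is fixed at half the most. Time passes only in rows, so rows that repeat a pose let the fingers close, or fill a call up. It gives the time, the measured TCP pose, the force, the opening and the grip force at its end, in the units of the state.
- arm.get_obs(): the state, without advancing time (a new reading comes with each control period).
- viewer.camera(name): name is "scene" or "top" or "wrist"; returns a dict with "img" (384x512x3 uint8, red, green, blue), "z_map" (384x512 float32, m along the optical axis (not along the pixel's ray), 0 where there is no reading), "vertical_fov" (degrees; the focal length in pixels is half the picture's height over the tangent of half this angle, whatever the lens; pixels are square), "cx", "cy" (the principal point, pixels), "k1" (the pictures are not rectified: a ray, as slopes to the right and down, at radius r is drawn at 1 + k1 r^2 times it, then the intrinsics apply), "eye" and "rotation" of the camera in the world. Camera axes: x right, y down, z forward; pixel columns grow to the right and rows downward; lengths in m; the calibration is good to about 2 mm. A picture is of the moment at which its call begins.
- arm.job_done(): hands the job in; it is judged then, once.
The state is a dict: "t": time; "qpos": joint angles; "qvel": joint speeds; "joint_torque": joint torques, N m; "ee_pos": TCP position; "eef_rot": TCP orientation; "force": force on the tool from outside, world axes, zero at the start; "ft_torque": the same for the moment, N m; "finger_gap": finger opening in m; "gripper_force": force on a finger pad.
Only numpy, scipy, OpenCV 4.12 (cv2) and the standard library are available. Lean on these libraries where they do the work, as an engineer would, in place of code of your own. Each camera call takes 0.05 s, during which the arm holds its last target. There are 200 camera calls.

## Working session

There is one attempt and no reset: what is moved stays moved. The work goes in short steps, Python scripts to look and compute and a shell command to move; the robot and the scene stay as the last step left them, time stands still between calls to the robot, and variables do not carry over. Pictures are saved under pics/ and viewed, at most 10 in all, crops included, and the job is handed in when it is done.

```bash
mkdir -p pics; ls; cat > h.py <<'E'
import numpy as np, cv2, pickle
from cell import arm, viewer
def grab(n,tag):
    c=viewer.camera(n); pickle.dump(c,open(f'pics/{tag}.pkl','wb')); cv2.imwrite(f'pics/{tag}.png',c['img'][:,:,::-1]); return c
def load(tag): return pickle.load(open(f'pics/{tag}.pkl','rb'))
def ray(c,u,v):
    f=192/np.tan(np.radians(c['vertical_fov']/2)); K=np.array([[f,0,c['cx']],[0,f,c['cy']],[0,0,1.]])
    s=cv2.undistortPointsIter(np.array([[[u,v]]],float),K,np.array([c['k1'],0,0,0.]),None,None,(3,100,1e-12))[0,0]
    return np.array([s[0],s[1],1.])
def onz(c,u,v,z):
    d=np.array(c['rotation'])@ray(c,u,v); e=np.array(c['eye']); return e+d*(z-e[2])/d[2]
def dep(c,u,v):
    z=c['z_map'][int(round(v)),int(round(u))]; return np.array(c['eye'])+np.array(c['rotation'])@ray(c,u,v)*z
E
python3 - <<'E'
from h import *
for n in('scene','top'):
    c=grab(n,n+'0'); print(n,c['vertical_fov'],c['cx'],c['cy'],c['k1'],c['eye'],np.round(c['rotation'],3).tolist())
a=load('top0')['img'];b=load('scene0')['img']
cv2.imwrite('pics/top0b.png',cv2.resize(a,(800,600))[:,:,::-1]);cv2.imwrite('pics/scene0b.png',cv2.resize(b,(800,600))[:,:,::-1])
print(arm.get_obs())
E
```

```text
pics
scene 57.29189979637435 258.0569141745432 193.7705470771801 -0.025279208330870714 [ 0.9256676  -0.63178308  0.76600593] [-139.944, 0.466, 39.515]
top 53.26911921541047 243.80663292209908 194.10705371649473 -0.040197965793461486 [ 0.42992367 -0.19498184  0.96272542] [-170.593, 0.12, -89.664]
{'t': 0.1, 'qpos': array([ 6.20054603e+01,  1.48562708e+01,  8.80038553e+01, -4.13326042e-04,
        7.72349633e+01, -1.16217705e+01]), 'qvel': array([ 0.00114257, -0.06089756, -0.14863779,  0.08702919, -0.01100231,
       -0.05608156]), 'joint_torque': array([ 2.50692487e-03, -4.46971500e+01, -2.91250688e+01, -1.70422209e-04,
        6.14511679e-03, -1.81227807e-05]), 'ee_pos': array([0.15481339, 0.52727562, 0.23055334]), 'eef_rot': array([-1.79906779e+02, -1.87610662e-02,  1.63627307e+02]), 'force': array([-0.29780524, -0.44166621,  0.16138123]), 'ft_torque': array([-0.01910528,  0.01291294, -0.02919753]), 'gripper_force': 0.0, 'finger_gap': 0.08537762978189545}
```

```bash
sed -i "s/^from cell/from scipy.spatial.transform import Rotation as Ro\nfrom cell/; s/np.array(c\['rotation'\])/Ro.from_euler('xyz',c['rotation'],degrees=True).as_matrix()/" h.py; cat h.py | grep as_matrix
```

```text
d=Ro.from_euler('xyz',c['rotation'],degrees=True).as_matrix()@ray(c,u,v); e=np.array(c['eye']); return e+d*(z-e[2])/d[2]
    z=c['z_map'][int(round(v)),int(round(u))]; return np.array(c['eye'])+Ro.from_euler('xyz',c['rotation'],degrees=True).as_matrix()@ray(c,u,v)*z
```

View pics/top0b.png

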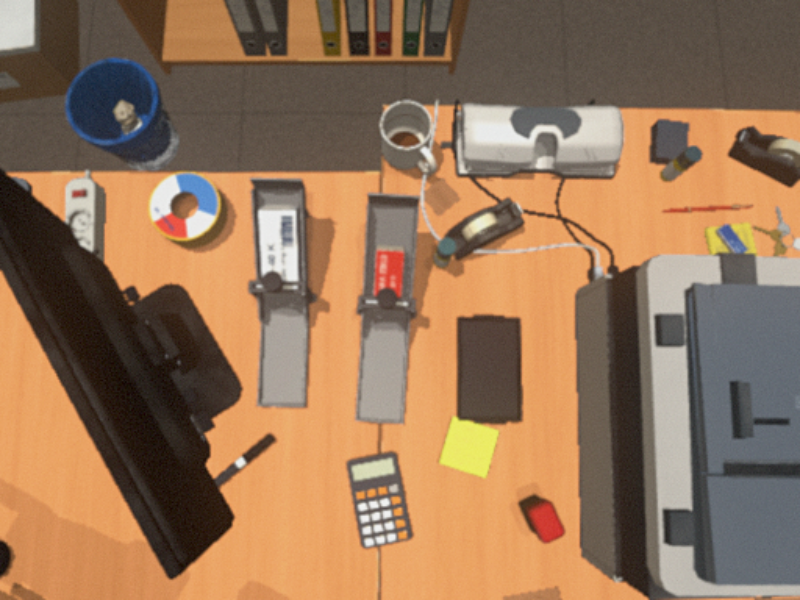

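View pics/scene0b.png

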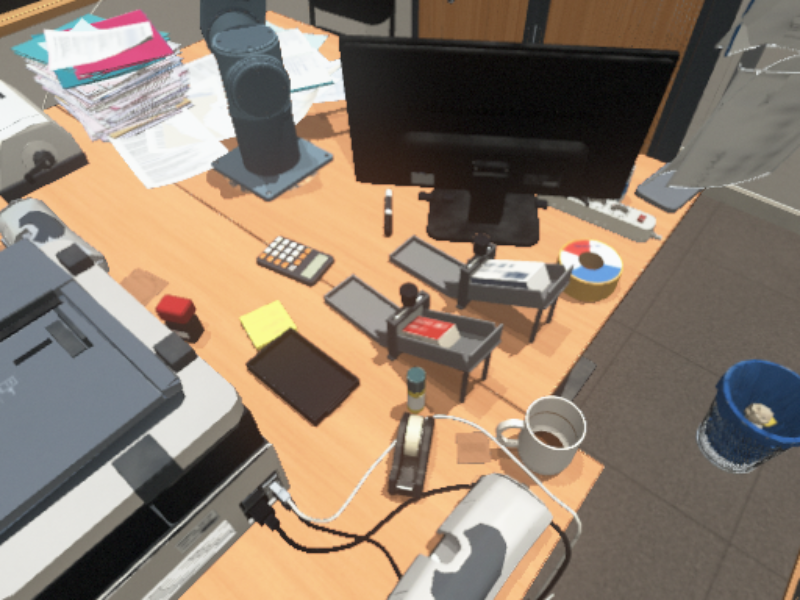

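The top view shows the long carton in the left dispenser, with its knob at about (272,281) of 800 px. The short carton is in the right dispenser, knob at (386,300). The tray spans (458,317) to (521,421), and the glue stick is at (445,250). I'll enlarge both views.

```bash
python3 - <<'E'
from h import *
a=load('top0')['img'][105:285,150:350];b=load('scene0')['img'][140:280,150:380]
A=cv2.resize(a,None,fx=3.3,fy=3.3,interpolation=2)[:,:,::-1];B=cv2.resize(b,None,fx=3.4,fy=3.4,interpolation=2)[:,:,::-1]
cv2.imwrite('pics/ta.png',A);cv2.imwrite('pics/sa.png',B)
E
```

```text
(no output)
```

View pics/ta.png

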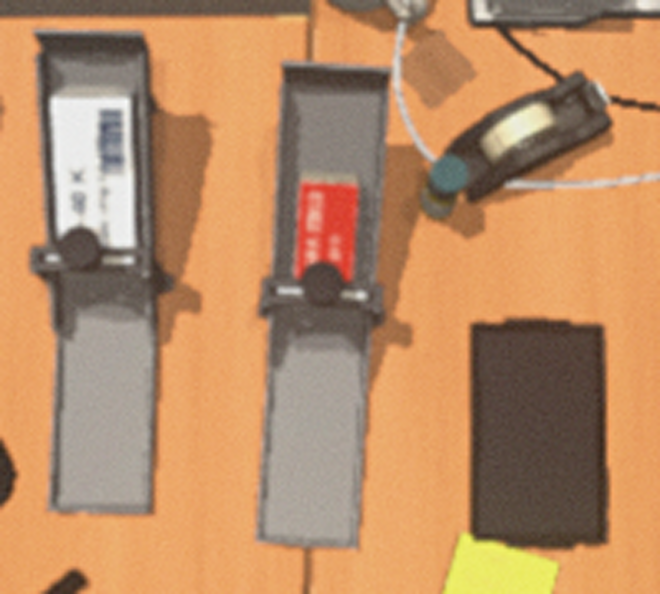

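View pics/sa.png

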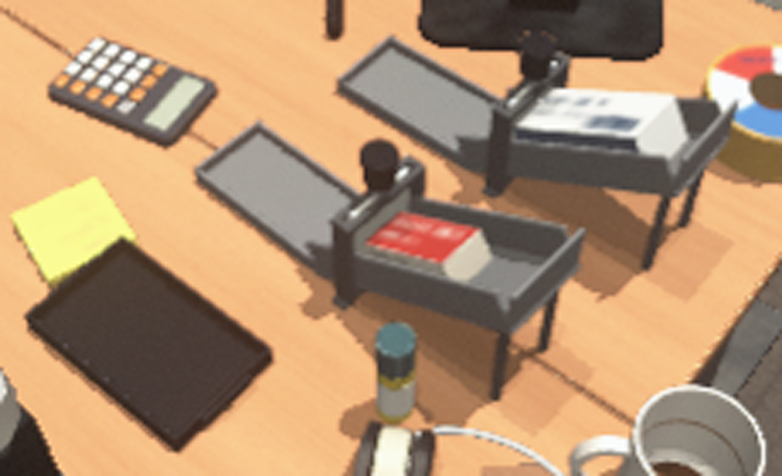

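The top crop shows the long knob's rim centred at (81,249), the catch tray's front corners at (50,512) and (153,512), and the desk tray's corners at (472,325), (604,325), (607,543) and (472,540). In the scene crop the long knob is at (538,55). The desk tray's corners there are (122,240), (271,354), (178,449) and (27,320).

```bash
cat >> h.py <<'E'
def tri(c1,p1,c2,p2):
    A=[];b=[]
    for c,p in((c1,p1),(c2,p2)):
        d=Ro.from_euler('xyz',c['rotation'],degrees=True).as_matrix()@ray(c,*p);d/=np.linalg.norm(d);P=np.eye(3)-np.outer(d,d);A.append(P);b.append(P@c['eye'])
    x,r,*_=np.linalg.lstsq(np.vstack(A),np.hstack(b),rcond=None);return x,r**.5
E
python3 - <<'E'
from h import *
np.set_printoptions(precision=4,suppress=True)
T=load('top0');S=load('scene0')
t=lambda U,V:((U+.5)/3.3-.5+150,(V+.5)/3.3-.5+105)
s=lambda U,V:((U+.5)/3.4-.5+150,(V+.5)/3.4-.5+140)
print('knob tri',tri(T,t(81,249),S,s(538,48)),'z138',onz(T,*t(81,249),.138),'dep',dep(T,*t(81,249)),dep(S,*s(538,55)))
print('short knob',tri(T,t(323,284),S,s(379,152)),onz(T,*t(323,284),.138))
print('tray tri corners',[tri(T,t(*a),S,s(*b)) for a,b in zip([(472,325),(604,325),(607,543),(472,540)],[(122,240),(271,354),(178,449),(27,320)])])
for p in [(472,325),(604,325),(607,543),(472,540)]: print('tray',onz(T,*t(*p),.018))
for p in [(50,512),(153,512)]: print('catch front',onz(T,*t(*p),.018), dep(T,*t(p[0]+(2 if p[0]<100 else -2),510)))
print('catch tri',tri(T,t(50,512),S,s(338,85)),tri(T,t(153,512),S,s(392,40)))
for p in [(37,35),(147,35)]: print('back',onz(T,*t(*p),.150))
for p in [(33,258),(162,268)]: print('posts',onz(T,*t(*p),.096))
print('glue',dep(T,*t(449,174)))
# point cloud of T depth: knob points
f=[]
for v in range(170,192):
    for u in range(164,186):
        q=dep(T,u,v)
        if .128<q[2]<.16:f.append(q)
f=np.array(f);print(len(f),f.mean(0),f.min(0),f.max(0))
# monitor points near
m=np.array([dep(T,u,v) for v in range(100,384,3) for u in range(0,170,3)]);m=m[(m[:,2]>.15)&(m[:,0]>.2)]
for x in np.arange(.2,.7,.05):
    k=m[(abs(m[:,0]-x)<.025)]
    if len(k):print('x',x,'ymin',k[:,1].min(),'zmax',k[:,2].max())
E
```

```text
knob tri (array([ 0.5976, -0.0384,  0.1338]), array([0.0003])) z138 [ 0.5969 -0.0391  0.138 ] dep [ 0.5966 -0.0394  0.1399] [ 0.6046 -0.0499  0.1391]
short knob (array([ 0.5736, -0.2008,  0.1391]), array([0.0006])) [ 0.5741 -0.2005  0.138 ]
tray tri corners [(array([ 0.5216, -0.3353,  0.1475]), array([0.0632])), (array([ 0.5784, -0.3735,  0.0908]), array([0.0475])), (array([ 0.4432, -0.4076, -0.1459]), array([0.0855])), (array([ 0.3799, -0.3581, -0.0583]), array([0.0607]))]
tray [ 0.5643 -0.314   0.018 ]
tray [ 0.5648 -0.414   0.018 ]
tray [ 0.4026 -0.4114  0.018 ]
tray [ 0.4045 -0.3118  0.018 ]
catch front [ 0.4229 -0.0003  0.018 ] [ 0.4243 -0.0014  0.0165]
catch front [ 0.4235 -0.0766  0.018 ] [ 0.4249 -0.0733  0.0043]
catch tri (array([ 0.4044, -0.0117, -0.0393]), array([0.0411])) (array([ 0.4429, -0.0648,  0.0664]), array([0.0368]))
back [ 0.7423 -0.0059  0.15  ]
back [ 0.7425 -0.0806  0.15  ]
posts [0.5988 0.0024 0.096 ]
posts [ 0.5922 -0.0883  0.096 ]
glue [ 0.6613 -0.2897  0.0947]
140 [ 0.597  -0.0367  0.1384] [ 0.5836 -0.0497  0.134 ] [ 0.6106 -0.0228  0.1414]
x 0.25 ymin -0.003764537431624998 zmax 0.36636500265720107
x 0.3 ymin -0.006714362108783373 zmax 0.36666951681182547
x 0.35 ymin 0.02288088812952574 zmax 0.36786875703750843
x 0.39999999999999997 ymin 0.04724879548106689 zmax 0.3666231861581062
x 0.44999999999999996 ymin -0.19498183918228654 zmax 0.9627254244846475
x 0.49999999999999994 ymin 0.10144869467978976 zmax 0.3674343234001203
x 0.5499999999999999 ymin 0.11993904898345428 zmax 0.36701572724322473
x 0.5999999999999999 ymin 0.17724690809566004 zmax 0.3661113631943581
x 0.6499999999999999 ymin 0.2097357543042037 zmax 0.3551839081617225
```

```bash
cat >> h.py <<'E'
np.set_printoptions(precision=4,suppress=True)
def go(p,yaw=None,pos=None,rot=None):
    o=arm.get_obs(); P=o['ee_pos'] if pos is None else np.array(pos); R=Ro.from_euler('xyz',o['eef_rot'] if rot is None else rot,degrees=True)
    d=R.inv().apply(np.array(p)-P)/.06
    w=np.zeros(3) if yaw is None else (R.inv()*Ro.from_euler('xyz',[180,0,yaw],degrees=True)).as_rotvec(degrees=True)/6
    print('shift',d,'turn',w,'rows',np.linalg.norm(d)*60/62.5,np.linalg.norm(w)*6/10.7)
E
python3 - <<'E'
from h import *
S=load('scene0');T=load('top0')
for u,v in[(473,60),(450,100),(490,20)]:
    print(dep(S,u,v))
s=lambda U,V:((U+.5)/3.4-.5+150,(V+.5)/3.4-.5+140)
t=lambda U,V:((U+.5)/3.3-.5+150,(V+.5)/3.3-.5+105)
print('tray',[tri(T,t(*a),S,s(*b)) for a,b in zip([(472,325),(604,325),(607,543),(472,540)],[(271,354),(178,449),(27,320),(122,240)])])
print('catch',tri(T,t(50,512),S,s(392,40)),tri(T,t(153,512),S,s(338,85)))
# everything tall in scene cam
m=np.array([dep(S,u,v) for v in range(0,384,4) for u in range(0,512,4)])
k=m[(m[:,2]>.42)&(np.hypot(m[:,0],m[:,1])<1)&(np.hypot(m[:,0],m[:,1])>.25)&(np.linalg.norm(m-S['eye'],axis=1)>.1)];print(len(k));print(k[::max(1,len(k)//12)])
go([.155,.528,.49],180)
go([.597,-.038,.40],179,[.155,.528,.49],[180,0,179])
E
```

```text
[0.8124 0.4013 0.2826]
[0.7988 0.4378 0.13  ]
[0.7942 0.5205 0.3435]
tray [(array([ 0.5649, -0.316 ,  0.0085]), array([0.0015])), (array([ 0.5663, -0.4159,  0.0089]), array([0.0005])), (array([ 0.4024, -0.413 ,  0.0115]), array([0.0002])), (array([ 0.4033, -0.3139,  0.0116]), array([0.0024]))]
catch (array([0.423 , 0.0015, 0.0101]), array([0.0003])) (array([ 0.4236, -0.0757,  0.0123]), array([0.0003]))
0
[]
shift [ 0.0018  0.0054 -4.3241] turn [-0.015  -0.0053 -2.7288] rows 4.151163790505453 1.530182407989182
shift [-7.5302 -9.3033  1.5   ] turn [0. 0. 0.] rows 11.580065630211257 0.0
```

```bash
python3 -m creep '[[1,0,0,-1,0,0,-0.6],[1,0,0,-2,0,0,-1.2],[1,0,0,-3,0,0,-1.8],[1,0,0,-4,0,0,-2.5],[1,0,0,-4.3,0,0,-2.7]]'; python3 -c "
from h import *
go([.597,-.038,.45],179)"
```

```text
t: 0.72
ee_pos: [0.1551, 0.528, 0.4936]
eef_rot: [179.7, 0.2, 179.9]
force: [-0.8, 0.2, 0.8]
finger_gap: 0.0852
gripper_force: 0.0
shift [-7.3783 -9.4253  0.694 ] turn [0.0563 0.029  0.1502] rows 11.51025299810091 0.09139245702023374
```

```bash
python3 -m creep '[[1,-0.5,-0.65,0,0,0,0],[1,-1,-1.3,0,0,0,0],[1,-1.5,-1.9,0,0,0,0],[1,-2,-2.55,0,0,0,0],[1,-2.5,-3.2,0,0,0,0]]'; python3 -m creep '[[1,-0.5,-0.65,0,0,0,0],[1,-1,-1.3,0,0,0,0],[1,-1.5,-1.9,0,0,0,0],[1,-2,-2.55,0,0,0,0],[1,-2.5,-3.2,0,0,0,0]]'; python3 -c "
from h import *
go([.597,-.038,.30],179)"
```

```text
t: 1.35
ee_pos: [0.3051, 0.3339, 0.4889]
eef_rot: [-180.0, -0.0, 179.8]
force: [0.7, 0.5, 0.2]
finger_gap: 0.0856
gripper_force: 0.0
t: 1.98
ee_pos: [0.4545, 0.1414, 0.489]
eef_rot: [180.0, -0.0, 179.8]
force: [0.3, 1.1, -0.1]
finger_gap: 0.0855
gripper_force: 0.0
shift [-2.3864 -2.9827  3.1477] turn [ 0.0011 -0.0064  0.137 ] rows 4.751700255316293 0.07689714918708336
```

```bash
python3 -m creep '[[1,-0.6,-0.75,0,0,0,0],[1,-1.2,-1.5,0,0,0,0],[1,-1.8,-2.25,0,0,0,0.1],[1,-2.4,-3,0,0,0,0.14],[1,-2.4,-3,0.7,0,0,0.14]]'; python3 -m creep '[[1,0,0,0.8,0,0,0],[1,0,0,1.6,0,0,0],[1,0,0,2.3,0,0,0],[1,0,0,2.8,0,0,0],[1,0,0,2.8,0,0,0]]';python3 - <<'E'
from h import *
c=grab('wrist','w0'); print(c['eye'],c['rotation'],c['k1'])
cv2.imwrite('pics/w0b.png',cv2.resize(c['img'],(800,600))[:,:,::-1])
go([.597,-.038,.20],179)
E
```

```text
t: 2.6
ee_pos: [0.6013, -0.0422, 0.447]
eef_rot: [-179.9, 0.2, 178.7]
force: [0.3, 0.3, -0.0]
finger_gap: 0.085
gripper_force: 0.0
t: 3.22
ee_pos: [0.5956, -0.0373, 0.2762]
eef_rot: [179.9, -0.4, 179.0]
force: [-0.8, 0.2, 0.3]
finger_gap: 0.0853
gripper_force: 0.0
[ 0.5168 -0.0364  0.4173] [162.4166  -0.0898  88.9593] -0.028587951538158744
shift [-0.0068 -0.0087  1.3092] turn [ 0.0057 -0.0245 -0.0024] rows 1.256864903962773 0.01417137011087141
```

View pics/w0b.png

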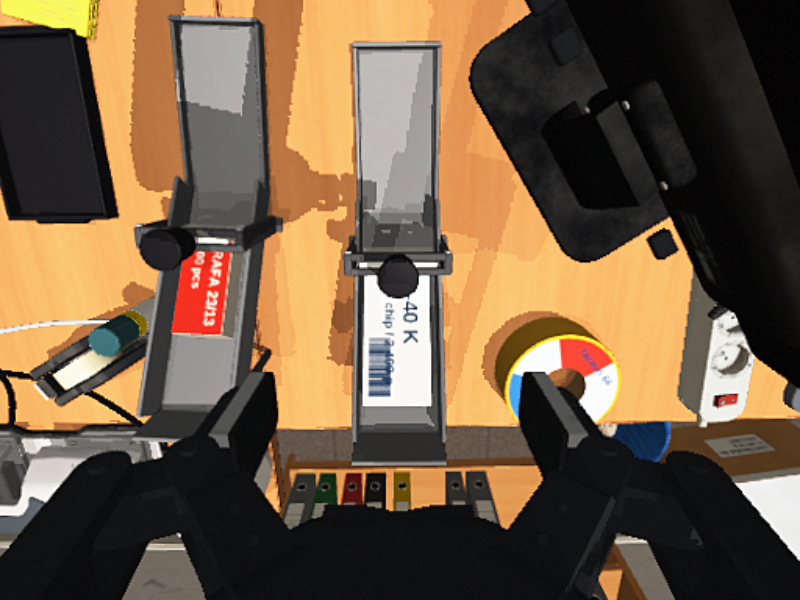

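The wrist view shows the long knob's top at (398,276) of 800 px, centred between the fingers. The catch tray's front corners are at (354,43) and (440,43).

```bash
python3 - <<'E'
from h import *
c=load('w0');T=load('top0')
w=lambda U,V:((U+.5)/1.5625-.5,(V+.5)/1.5625-.5)
k=(( 81+.5)/3.3-.5+150,(249+.5)/3.3-.5+105)
print(onz(c,*w(398,276),.138),tri(T,k,c,w(398,276)),dep(c,*w(398,276)))
print(onz(c,*w(354,43),.018),onz(c,*w(440,43),.018))
E
```

```text
[ 0.5927 -0.0373  0.138 ] (array([ 0.5984, -0.0368,  0.1228]), array([0.0023])) [ 0.5931 -0.0373  0.1365]
[ 0.4211 -0.0711  0.018 ] [0.4224 0.0014 0.018 ]
```

```bash
python3 -m creep '[[1,0,0,0.8,0,0,0],[1,0,0,1.6,0,0,0],[1,0,0,2.3,0,0,0],[1,0,0,2.75,0,0,0],[1,0,0,2.85,0,0,0]]'; python3 -m creep '[[0.2,0,0,0,0,0,0],[-0.2,0,0,0,0,0,0],[-0.6,0,0,0,0,0,0],[-1,0,0,0,0,0,0],[-1,0,0,0,0,0,0]]';
```

```text
t: 3.9
ee_pos: [0.5975, -0.0377, 0.1082]
eef_rot: [180.0, -0.0, 179.0]
force: [0.6, 0.2, 0.4]
finger_gap: 0.0856
gripper_force: 0.0
t: 4.53
ee_pos: [0.5982, -0.0373, 0.11]
eef_rot: [180.0, 0.2, 179.0]
force: [-0.1, 1.5, 5.4]
finger_gap: 0.027
gripper_force: 58.5
```

```bash
python3 -m creep '[[-1,0,0,-0.15,0,0,0],[-1,0,0,-0.35,0,0,0],[-1,0,0,-0.55,0,0,0],[-1,0,0,-0.75,0,0,0],[-1,0,0,-0.88,0,0,0]]'; python3 -m creep '[[-1,0,0,0,0,0,0],[-1,0,0,0,0,0,0],[-1,0,0,0,0,0,0],[-1,0,0,0,0,0,0],[-1,0,0,0,0,0,0]]';python3 - <<'E'
from h import *
print(arm.get_obs()['force'],arm.get_obs()['ee_pos'])
c=grab('scene','s1'); 
cv2.imwrite('pics/s1b.png',cv2.resize(c['img'][100:260,200:400],(800,600),interpolation=2)[:,:,::-1])
E
```

```text
t: 5.15
ee_pos: [0.5979, -0.0373, 0.1606]
eef_rot: [180.0, 0.0, 179.0]
force: [6.1, 0.9, -10.8]
finger_gap: 0.0269
gripper_force: 59.6
t: 5.78
ee_pos: [0.598, -0.0373, 0.16]
eef_rot: [180.0, 0.0, 179.0]
force: [6.6, 1.3, -11.4]
finger_gap: 0.0268
gripper_force: 59.7
[  6.6217   1.3263 -11.4274] [ 0.598  -0.0373  0.16  ]
```

View pics/s1b.png

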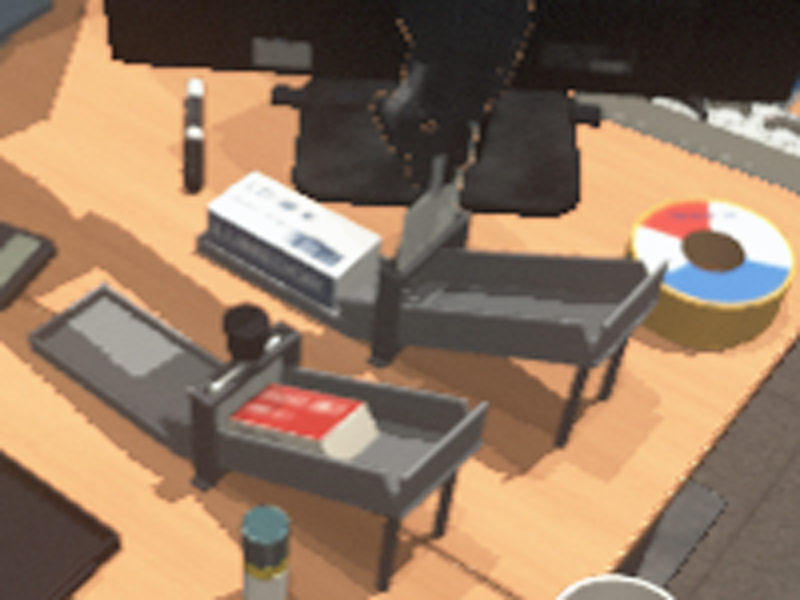

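The gate is up and the carton lies level in the catch tray, at (290,240) of the crop. I'll push a little further up to confirm the gate is at its stop.

```bash
python3 -m creep '[[-1,0,0,-0.03,0,0,0],[-1,0,0,-0.06,0,0,0],[-1,0,0,-0.06,0,0,0],[-1,0,0,-0.06,0,0,0],[-1,0,0,-0.06,0,0,0]]'
```

```text
t: 6.45
ee_pos: [0.5979, -0.0373, 0.1636]
eef_rot: [179.9, 0.0, 179.0]
force: [6.7, 1.3, -11.0]
finger_gap: 0.0271
gripper_force: 59.6
```

```bash
python3 -m creep '[[-1,0,0,-0.02,0,0,0],[-1,0,0,-0.04,0,0,0],[-1,0,0,-0.06,0,0,0],[-1,0,0,-0.06,0,0,0],[-1,0,0,-0.06,0,0,0]]'
```

```text
t: 7.08
ee_pos: [0.5978, -0.0373, 0.1653]
eef_rot: [179.9, -0.1, 179.0]
force: [10.3, 0.3, -19.8]
finger_gap: 0.0266
gripper_force: 60.8
```

```bash
python3 -m creep '[[-1,0,0,0.1,0,0,0],[-1,0,0,0.2,0,0,0],[-1,0,0,0.3,0,0,0],[-1,0,0,0.4,0,0,0],[-1,0,0,0.5,0,0,0]]';python3 -m creep '[[-1,0,0,0.1,0,0,0],[-1,0,0,0.2,0,0,0],[-1,0,0,0.3,0,0,0],[-1,0,0,0.38,0,0,0],[-1,0,0,0.42,0,0,0]]'; python3 -m creep '[[-1,0,0,0.03,0,0,0],[-1,0,0,0.05,0,0,0],[-1,0,0,0.05,0,0,0],[-1,0,0,0.05,0,0,0],[-1,0,0,0.05,0,0,0]]'
```

```text
t: 7.7
ee_pos: [0.598, -0.0373, 0.1375]
eef_rot: [180.0, 0.1, 179.0]
force: [5.8, 0.9, -8.7]
finger_gap: 0.0269
gripper_force: 61.7
t: 8.32
ee_pos: [0.598, -0.0373, 0.1126]
eef_rot: [180.0, 0.1, 179.0]
force: [4.7, 1.9, -6.1]
finger_gap: 0.0271
gripper_force: 61.9
t: 8.95
ee_pos: [0.598, -0.0373, 0.1102]
eef_rot: [180.0, 0.1, 179.0]
force: [6.4, 2.3, -5.9]
finger_gap: 0.0268
gripper_force: 61.9
```

```bash
python3 -m creep '[[-1,0,0,0.03,0,0,0],[-1,0,0,0.06,0,0,0],[-1,0,0,0.06,0,0,0],[-1,0,0,0.06,0,0,0],[-1,0,0,0.06,0,0,0]]'
```

```text
t: 9.57
ee_pos: [0.5982, -0.0373, 0.1099]
eef_rot: [-180.0, 0.2, 179.0]
force: [-2.7, 4.6, 14.3]
finger_gap: 0.0266
gripper_force: 63.4
```

The gate has bottomed, with 14 N pushing up on the tool. I'll ease off 1 mm, open the fingers and rise.

```bash
python3 -m creep '[[-1,0,0,-0.02,0,0,0],[-0.5,0,0,-0.02,0,0,0],[0,0,0,-0.02,0,0,0],[0.6,0,0,-0.02,0,0,0],[1,0,0,-0.02,0,0,0]]'; python3 -m creep '[[1,0,0,0,0,0,0],[1,0,0,0,0,0,0],[1,0,0,-0.5,0,0,0],[1,0,0,-1.3,0,0,0],[1,0.4,0,-2.2,0,0,0]]'; python3 - <<'E'
from h import *
c=grab('top','t2');
cv2.imwrite('pics/t2b.png',cv2.resize(c['img'][105:285,150:350],None,fx=3.3,fy=3.3,interpolation=2)[:,:,::-1])
c=grab('wrist','w2');cv2.imwrite('pics/w2b.png',cv2.resize(c['img'],(800,600))[:,:,::-1])
E
```

```text
t: 10.2
ee_pos: [0.5969, -0.0378, 0.1073]
eef_rot: [-180.0, -0.1, 179.0]
force: [0.2, 0.2, 0.2]
finger_gap: 0.0776
gripper_force: 0.0
t: 10.82
ee_pos: [0.5735, -0.0374, 0.2402]
eef_rot: [180.0, -0.1, 179.0]
force: [0.3, -0.7, 0.9]
finger_gap: 0.0851
gripper_force: 0.0
```

View pics/w2b.png

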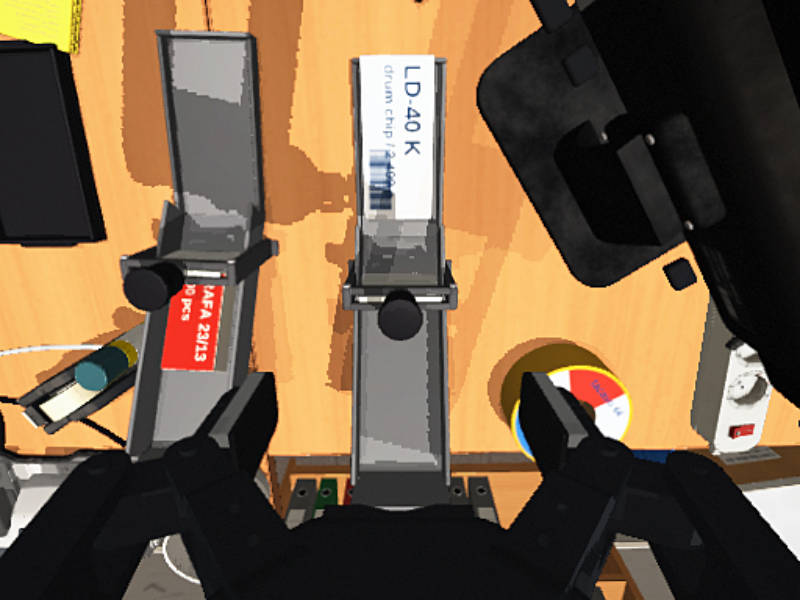

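The gate is shut, and the carton lies in the catch tray with its top-face corners at (361,55), (434,55), (436,219) and (363,219). I'll measure its top face from this view and check it with the scene camera's depth.

```bash
python3 - <<'E'
from h import *
c=load('w2');S=load('s1')
w=lambda U,V:((U+.5)/1.5625-.5,(V+.5)/1.5625-.5)
P=np.array([onz(c,*w(*p),.046) for p in[(361,55),(434,55),(436,219),(363,219)]]);print(P,P.mean(0))
for C in(c,S,load('t2')):
    m=np.array([dep(C,u,v) for v in range(0,384) for u in range(180,300)])
    k=m[(m[:,0]>.40)&(m[:,0]<.58)&(abs(m[:,1]+.038)<.04)&(m[:,2]>.036)&(m[:,2]<.06)]
    if len(k):print(len(k),np.median(k[:,2]),cv2.minAreaRect(k[:,:2].astype(np.float32)*1000))
print(arm.get_obs()['ee_pos'])
T=load('top0');t=lambda U,V:((U+.5)/3.3-.5+150,(V+.5)/3.3-.5+105)
E
```

```text
[[ 0.4239 -0.0628  0.046 ]
 [ 0.4248 -0.0097  0.046 ]
 [ 0.5439 -0.0072  0.046 ]
 [ 0.5429 -0.0663  0.046 ]] [ 0.4839 -0.0365  0.046 ]
4883 0.04416324682546624 ((502.08343505859375, -37.0449333190918), (75.29967498779297, 155.76220703125), 89.99095916748047)
665 0.04621969517734981 ((503.6725769042969, -38.822933197021484), (64.60936737060547, 157.8284149169922), 85.2918930053711)
563 0.04636984484682438 ((504.1678466796875, -52.025909423828125), (33.70563888549805, 152.5474395751953), 85.33856201171875)
[ 0.575  -0.0378  0.2466]
```

```bash
python3 - <<'E'
from h import *
from scipy.optimize import fsolve
o=arm.get_obs();Q=[np.array([62.005,14.856,88.004]),o['qpos'][:3]];P=[np.array([.1548,.5273,.2306]),o['ee_pos']]
print(o['qpos'])
A=[];b=[]
for q,p in zip(Q,P):
    a,c=np.radians(q[1]),np.radians(q[1]+q[2])
    A+=[[np.sin(a),np.sin(c),0],[np.cos(a),np.cos(c),1]];b+=[np.hypot(p[0],p[1]),p[2]]
x,r,*_=np.linalg.lstsq(np.array(A),np.array(b),rcond=None);L1,L2,H=x;print('L1 L2 h-Lt',x,r)
def ik(R,z):
    return fsolve(lambda t:[L1*np.sin(t[0])+L2*np.sin(t[1])-R,L1*np.cos(t[0])+L2*np.cos(t[1])+H-z],np.radians([15,105]))
for R,z in((.575,.246),(.487,.10),(.487,.026),(.605,.026),(.605,.02)):
    t=ik(R,z); zw=z-H; e=L1*np.cos(t[0]); re=L1*np.sin(t[0])
    print(R,z,np.degrees(t),'rel shoulder: elbow r,z',re,e,' axis z at r=.22,.27,.32 rel shoulder',[e+(rr-re)/np.tan(t[1]) for rr in(.22,.27,.32)])
# monitor edge from top & scene, z>.2
for tag in('scene0','top0'):
    C=load(tag);m=np.array([dep(C,u,v) for v in range(0,384,2) for u in range(0,512,2)])
    k=m[(m[:,2]>.1)&(m[:,2]<.4)&(m[:,0]>.12)&(m[:,0]<.42)&(m[:,1]>-.2)&(m[:,1]<.2)]
    k=k[np.argsort(k[:,1])][:200:20];print(tag);print(k)
E
```

```text
[ -14.836    16.5899   83.3815   -0.013    79.4056 -103.8287]
L1 L2 h-Lt [ 0.7004  0.3808 -0.3602] [0.]
0.575 0.246 [16.5757 99.8499] rel shoulder: elbow r,z 0.1998149772345326 0.6713044637099915  axis z at r=.22,.27,.32 rel shoulder [np.float64(0.6677997994496644), np.float64(0.6591184511523444), np.float64(0.6504371028550243)]
0.487 0.1 [ 14.4546 124.9378] rel shoulder: elbow r,z 0.17483126359160422 0.6782401767774887  axis z at r=.22,.27,.32 rel shoulder [np.float64(0.6466857502703685), np.float64(0.6117562514442125), np.float64(0.5768267526180565)]
0.487 0.026 [ 18.7908 136.6525] rel shoulder: elbow r,z 0.22561166762735788 0.6630799978544057  axis z at r=.22,.27,.32 rel shoulder [np.float64(0.6690250623438059), np.float64(0.6160544938409876), np.float64(0.5630839253381694)]
0.605 0.026 [ 26.329  129.3777] rel shoulder: elbow r,z 0.31065014252136197 0.6277517001774297  axis z at r=.22,.27,.32 rel shoulder [np.float64(0.7021533676509909), np.float64(0.6611155571169213), np.float64(0.6200777465828516)]
0.605 0.02 [ 26.6518 130.2079] rel shoulder: elbow r,z 0.31418180282717134 0.6259916156758527  axis z at r=.22,.27,.32 rel shoulder [np.float64(0.70560374202119), np.float64(0.6633386101403372), np.float64(0.6210734782594846)]
scene0
[[ 0.2797 -0.0065  0.3534]
 [ 0.2678 -0.0027  0.3434]
 [ 0.2747 -0.0002  0.3011]
 [ 0.2884  0.0018  0.3102]
 [ 0.2644  0.0039  0.3659]
 [ 0.2764  0.0057  0.3635]
 [ 0.2736  0.0069  0.2135]
 [ 0.2995  0.0082  0.3381]
 [ 0.2889  0.0102  0.2428]
 [ 0.3023  0.0112  0.3218]]
top0
[[ 0.278  -0.0068  0.3469]
 [ 0.2828 -0.003   0.3551]
 [ 0.2803 -0.0007  0.357 ]
 [ 0.2906  0.0014  0.3228]
 [ 0.2655  0.0028  0.2822]
 [ 0.2682  0.0045  0.3667]
 [ 0.2917  0.0059  0.2982]
 [ 0.3003  0.0075  0.3254]
 [ 0.2724  0.0087  0.1851]
 [ 0.2752  0.0102  0.1799]]
```

```bash
python3 -m creep '[[1,0.5,0,0,0,0,0],[1,1,0,0.5,0,0,0],[1,1.47,0,1.2,0,0,0],[1,1.47,0,1.9,0,0,0],[1,1.47,0,2.4,0,0,0]]'; python3 -m creep '[[1,0,0,0,0,0,0],[1,0,0,0,0,0,0],[1,0,0,0,0,0,0],[1,0,0,0,0,0,0],[1,0,0,0,0,0,0]]';python3 -c "
from h import *
go([.486,-.0367,.026],179.5)"
```

```text
t: 11.55
ee_pos: [0.4839, -0.0354, 0.0938]
eef_rot: [180.0, -0.1, 179.0]
force: [-0.0, 0.1, 0.3]
finger_gap: 0.0852
gripper_force: 0.0
t: 12.18
ee_pos: [0.4855, -0.0357, 0.0963]
eef_rot: [-180.0, 0.1, 179.0]
force: [0.2, -0.5, -0.9]
finger_gap: 0.0852
gripper_force: 0.0
shift [-0.0079 -0.0153  1.1714] turn [-0.0034  0.0102 -0.0847] rows 1.1246791866753763 0.04786003926250331
```

```bash
python3 -m creep '[[1,0,-0.015,0.4,0,0,0],[1,0,-0.015,0.8,0,0,0],[1,0,-0.015,1.1,0,0,0],[1,0,-0.015,1.16,0,0,0],[1,0,-0.015,1.16,0,0,0]]'; python3 -m creep '[[0.5,0,0,0,0,0,0],[0.1,0,0,0,0,0,0],[-0.3,0,0,0,0,0,0],[-1,0,0,0,0,0,0],[-1,0,0,0,0,0,0]]';python3 -c "
from h import *
go([.486,-.0367,.15],179.5)"
```

```text
t: 12.8
ee_pos: [0.4853, -0.0366, 0.0264]
eef_rot: [-180.0, 0.0, 179.0]
force: [-0.0, -0.4, 1.1]
finger_gap: 0.0855
gripper_force: 0.0
t: 13.42
ee_pos: [0.4861, -0.0368, 0.0272]
eef_rot: [-180.0, 0.1, 179.0]
force: [0.2, -0.1, 4.7]
finger_gap: 0.0532
gripper_force: 64.3
shift [-0.0035  0.0008 -2.0465] turn [-0.0065  0.0223 -0.0852] rows 1.9646220740858544 0.04950704298925967
```

```bash
python3 -m creep '[[-1,0,0,-0.2,0,0,0],[-1,0,0,-0.8,0,0,0],[-1,0,0,-1.5,0,0,0],[-1,0,0,-2.3,0,0,0],[-1,0,0,-3.1,0,0,0]]'; python3 -m creep '[[-1,0,-0.4,-0.2,0,0,0],[-1,0,-1.2,-0.2,0,0,0],[-1,0,-2,-0.2,0,0,0],[-1,0,-2.7,-0.2,0,0,0],[-1,0,-3.2,-0.2,0,0,0]]'; python3 - <<'E'
from h import *
c=grab('wrist','w3');cv2.imwrite('pics/w3b.png',cv2.resize(c['img'],(800,600))[:,:,::-1])
go([.484,-.3635,.15],179.2)
E
```

```text
t: 14.05
ee_pos: [0.4843, -0.0363, 0.2141]
eef_rot: [180.0, -0.0, 179.0]
force: [0.9, 0.2, -1.4]
finger_gap: 0.0536
gripper_force: 63.5
t: 14.68
ee_pos: [0.4809, -0.2301, 0.2245]
eef_rot: [180.0, -0.0, 178.9]
force: [0.8, -0.4, -2.1]
finger_gap: 0.0537
gripper_force: 63.6
shift [-0.0938 -2.1614  1.2472] turn [-0.0268 -0.004  -0.0598] rows 2.39734539157921 0.03680077086542555
```

View pics/w3b.png

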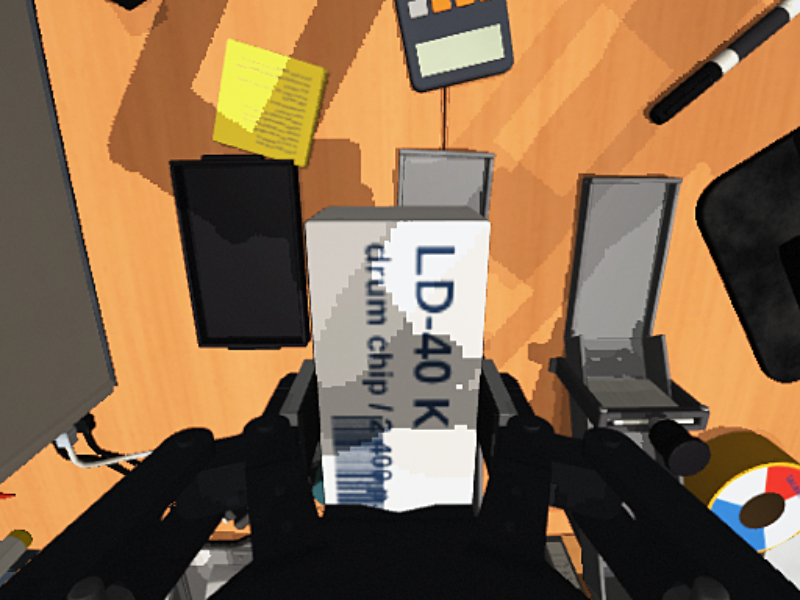

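The carton is held level, with its front top edge at (307,222) to (490,220). The desk tray's rim corners are at (172,160), (298,158), (309,345) and (199,348), and the printer is to the left.

```bash
python3 - <<'E'
from h import *
c=load('w3')
w=lambda U,V:((U+.5)/1.5625-.5,(V+.5)/1.5625-.5)
P=np.array([onz(c,*w(*p),.018) for p in[(172,160),(298,158),(309,345),(199,348)]]);print(P,P.mean(0))
print('rim depth',[dep(c,*w(*p)) for p in[(200,250),(240,250),(300,250)]])
print('carton front',dep(c,*w(330,230)),dep(c,*w(470,230)),onz(c,*w(307,222),.245),onz(c,*w(490,220),.245))
T=load('top0');m=np.array([dep(T,u,v) for v in range(150,350,2) for u in range(330,460,2)])
k=m[(m[:,2]>.06)&(m[:,2]<.5)&(m[:,0]>.3)&(m[:,0]<.65)&(m[:,1]<-.3)];k=k[np.argsort(-k[:,1])];print(k[:300:30])
k=k[np.argsort(-k[:,2])];print(k[:2]); print(arm.get_obs()['qpos'])
E
```

```text
[[ 0.3988 -0.4079  0.018 ]
 [ 0.3999 -0.3075  0.018 ]
 [ 0.5608 -0.3122  0.018 ]
 [ 0.5621 -0.4129  0.018 ]] [ 0.4804 -0.3601  0.018 ]
rim depth [array([ 0.4747, -0.4041,  0.0033]), array([ 0.476 , -0.3695,  0.0011]), array([ 0.4752, -0.3143,  0.0102])]
carton front [ 0.4211 -0.2491  0.2422] [ 0.422  -0.2081  0.2418] [ 0.4182 -0.2551  0.245 ] [ 0.4187 -0.203   0.245 ]
[[ 0.3128 -0.4989  0.0679]
 [ 0.3062 -0.5001  0.114 ]
 [ 0.3193 -0.5005  0.1487]
 [ 0.3051 -0.5009  0.1349]
 [ 0.3229 -0.5011  0.1132]
 [ 0.3672 -0.5013  0.081 ]
 [ 0.3314 -0.5016  0.0755]
 [ 0.3748 -0.5018  0.1297]
 [ 0.4213 -0.5021  0.1351]
 [ 0.4741 -0.5026  0.1046]]
[[ 0.5551 -0.5493  0.3062]
 [ 0.3075 -0.545   0.3057]]
[ -37.7568   13.4872   90.6918   -0.1476   75.7437 -126.562 ]
```

```bash
python3 -m creep '[[-1,0,-0.5,0,0,0,0],[-1,0,-1.1,0,0,0,0],[-1,-0.05,-1.7,0,0,0,0],[-1,-0.05,-2.1,0,0,0,0],[-1,-0.05,-2.1,0.6,0,0,0]]'; python3 -m creep '[[-1,0,0,0.5,0,0,0],[-1,0,0,1,0,0,0],[-1,0,0,1.5,0,0,0],[-1,0,0,1.9,0,0,0],[-1,0,0,1.9,0,0,0]]'; python3 -c "
from h import *
go([.484,-.3625,.025],179.2)"
```

```text
t: 15.35
ee_pos: [0.4836, -0.3578, 0.1907]
eef_rot: [-179.7, 0.3, 178.9]
force: [0.8, 1.3, -1.8]
finger_gap: 0.0533
gripper_force: 63.7
t: 15.98
ee_pos: [0.4812, -0.3529, 0.0723]
eef_rot: [179.8, -0.2, 179.0]
force: [-0.1, -0.6, -1.2]
finger_gap: 0.0534
gripper_force: 63.6
shift [-0.0527 -0.1629  0.7878] turn [ 0.0376 -0.035  -0.0337] rows 0.7739589849241448 0.034438225445418524
```

```bash
python3 -m creep '[[-1,-0.03,-0.12,0.1,0,0,0],[-1,-0.03,-0.12,0.3,0,0,0],[-1,-0.03,-0.12,0.5,0,0,0],[-1,-0.03,-0.12,0.65,0,0,0],[-1,-0.03,-0.12,0.7,0,0,0]]'; python3 -m creep '[[-1,0,0,0.02,0,0,0],[-1,0,0,0.04,0,0,0],[-1,0,0,0.06,0,0,0],[-1,0,0,0.06,0,0,0],[-1,0,0,0.06,0,0,0]]'
```

```text
t: 16.6
ee_pos: [0.4837, -0.3613, 0.0311]
eef_rot: [179.9, -0.1, 179.0]
force: [0.8, -0.4, -1.9]
finger_gap: 0.0536
gripper_force: 63.7
t: 17.23
ee_pos: [0.4842, -0.3618, 0.0286]
eef_rot: [-180.0, 0.0, 179.0]
force: [-0.3, 0.1, -0.8]
finger_gap: 0.0535
gripper_force: 63.7
```

```bash
python3 -m creep '[[-1,0,0,0.02,0,0,0],[-1,0,0,0.04,0,0,0],[-1,0,0,0.06,0,0,0],[-1,0,0,0.06,0,0,0],[-1,0,0,0.06,0,0,0]]'
```

```text
t: 17.85
ee_pos: [0.4841, -0.3618, 0.0253]
eef_rot: [-180.0, 0.0, 179.0]
force: [-1.6, 2.1, 4.5]
finger_gap: 0.0536
gripper_force: 64.2
```

The carton has touched the tray floor, so I'll release and rise.

```bash
python3 -m creep '[[-0.4,0,0,0,0,0,0],[0,0,0,0,0,0,0],[0.5,0,0,0,0,0,0],[1,0,0,0,0,0,0],[1,0,0,0,0,0,0]]'; python3 -m creep '[[1,0,0,-0.3,0,0,0],[1,0,0,-0.9,0,0,0],[1,0,0,-1.7,0,0,0],[1,0,0,-2.5,0,0,0],[1,0,0,-3,0,0,0]]'; python3 - <<'E'
from h import *
c=grab('wrist','w4');S=grab('scene','s4')
a=cv2.resize(c['img'],(400,300));b=cv2.resize(S['img'],(400,300))
cv2.imwrite('pics/w4b.png',np.vstack([np.hstack([a,b]),cv2.resize(c['img'][40:190,70:470],(800,300))])[:,:,::-1])
E
```

```text
t: 18.48
ee_pos: [0.4842, -0.3619, 0.0247]
eef_rot: [180.0, -0.0, 179.0]
force: [0.4, 0.4, -0.3]
finger_gap: 0.0853
gripper_force: 0.0
t: 19.1
ee_pos: [0.4849, -0.3625, 0.2094]
eef_rot: [-179.8, 0.2, 179.0]
force: [-0.1, 0.1, -0.0]
finger_gap: 0.0854
gripper_force: 0.0
```

View pics/w4b.png

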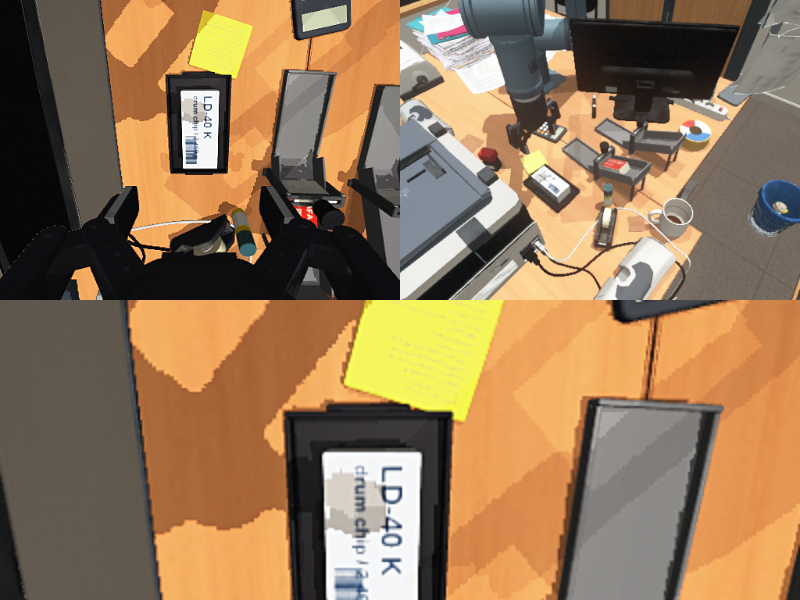

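The carton lies flat and centred in the desk tray, at (197,130) in the wrist view. The gates are shut, the other things are undisturbed and the gripper is clear.

```bash
python3 -c "
from cell import arm
print(arm.job_done())"
```

```text
the job is handed in; nothing more can be done
None
```

The long carton is out of its dispenser, with the gate led back down and shut. It lies flat and centred in the desk tray; the job was handed in at about 19 s, and no verdict came back.

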